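Pack a stoneware gift set into its box

ROBOT

A 6-joint arm with a two-finger parallel gripper is mounted at the origin on the work surface. World frame = base frame: x ahead of the robot, y to its left, z up, the work surface at z = 0. Lengths are in m, angles in rad, forces in N, time in s.
With the tool pointing down it reaches from about 0.325 to 0.775 m from the base axis. Payload 5.5 kg.
Tool frame: the origin (TCP) lies midway between the tips of the shut fingers; the grasp point (between the pads) lies 19 mm behind it; z points along the fingers, y is the line along which they close (so a half turn about z gives the same grasp; the last joint's range is limited). The gripper opens to 88 mm and grips with 3 to 60 N. Pads are 20 mm wide; open, the fingers measure 115 mm over their backs; the gripper's body (75 mm by 178 mm) begins 61 mm behind the grasp point.
Start: joints at [-1.219, 0.091, 1.231, -0, 1.82, -0.057], TCP at [0.239, -0.551, 0.223] pointing down, gripper open.
Joint ranges: [-2.87, 2.87], [-0.86, 2.18], [0.17, 2.46], [-1.51, 4.65], [0.06, 2.69], [-2.65, 2.65]. Speed limits (rad/s): [2.57, 2.57, 3.01, 3.14, 3.14, 3.14].

INTERFACE

Orientations are given as a unit quaternion [x, y, z, w].
In Python, from plant import ctrl, viewer, workorder gives the robot as it stands.
- The arm moves only by the shell command python3 -m creep 'ROWS' [FORCE]. ROWS is JSON, a list of rows, each a list of 7 numbers: the closure, from 0 (fully open) to 1 (shut), then the shift along the tool's x, y, z in m, then the turn, a rotation vector about the tool's x, y, z in degrees. In form: [[gripper, dx, dy, dz, wx, wy, wz], ...]. A call has 1 to 8 rows; each row shifts and turns the commanded pose from where the row before left it, along the tool's axes as they then stand; what a row does not reach is not made up. A row lasts 1/10 s, in which the tool goes at most 50 mm and 8.59 degrees, less where a joint would pass 70% of its speed; a pose out of reach is approached as far as the arm can. A call is refused whole if a number of a shift passes 0.05 or a number of a turn 8.59, either way. A call with a gripper value outside its range is refused whole. The fingers move at their own pace and stop on an object; FORCE is the grip in N (left out, the last holds). Time passes only in rows, so rows that do not move let the fingers close. It gives the time, the measured TCP pose, the force, the opening and the grip force at its end, in the units of the state.
- ctrl.get_state(): the state, without advancing time (a new reading comes with each control period).
- viewer.snapshot(name): name is "side" or "top" or "wrist"; returns a dict with "frame" (480x640x3 uint8, blue, green, red), "depth" (480x640 float32, m along the optical axis (not along the pixel's ray), 0 where there is no reading), "K" (3x3 intrinsics, pixels), "view" (4x4, takes a point from world to camera coordinates); the wrist camera has in their place "T_tool_cam" (4x4, takes a point from camera to tool coordinates, whose origin is the TCP and whose axes are the flange's). Camera axes: x right, y up, looking along -z (the intrinsics and any distortion apply to the point x, -y, -z); pixel columns grow to the right and rows downward; lengths in m; the calibration is good to about 2 mm. A picture is of the moment at which its call begins: read the wrist's pose just before it.
- workorder.close_job(): hands the job in; it is judged then, once.
The state is a dict: "clock": time; "joint_pos": joint angles; "qd": joint speeds; "tau": joint torques, N m; "tool_pos": TCP position; "ee_rot": TCP orientation; "contact_force": force on the tool from outside, world axes, zero at the start; "wrist_torque": the same for the moment, N m; "grip_width": finger opening in m; "finger_force": force on a finger pad.
Only numpy, scipy, OpenCV 4.12 (cv2) and the standard library are available. Lean on these libraries where they do the work, as an engineer would, in place of code of your own. Each camera call takes 0.05 s, during which the arm holds its last target. There are 200 camera calls.

TASK

Pack one gift set into the open wooden box: the plain jar without ears, the spouted pitcher, the small cup without a handle and the small knobbed lid, each standing upright on the floor of the round recess made for it (largest recess for the jar, next the pitcher, next the cup, smallest the lid). Set the pieces down, do not drop them. The jar with ears, the cup with a handle and the large lid belong to other sets: leave them standing where they are.

Things in the scene. Friction and masses are not known exactly. Their poses are not given: they have to be found in the camera images.
- gift_box: Open wooden box, fixed, any way round: 204 mm square, rim 26 mm high, 7 mm thick. Its insert (top at 20 mm) has four round recesses with dark floors 6 mm above the bench. Origin: centre of the underside; z up, x, y along the sides. Recess centres (x, y, mm) and diameters: jar (+50, +50) 80 mm; pitcher (-50, +50) 68 mm; cup (+50, -50) 56 mm; lid (-50, -50) 46 mm (smallest, diagonal to the largest).
- jar: The plain round-bellied brown stoneware jar, without ears; stands upright, 104 mm tall, belly 64 mm across at 34 to 44 mm up, foot 54 mm across, straight neck 30 mm across from 79 to 96 mm up, lip 34 mm across from there to the top. About 0.19 kg. Origin: centre of the underside; z up along its axis.
- pitcher: The small brown stoneware pitcher without handle: an open straight-sided beaker 52 mm across and 66 mm tall (wall 3 mm) with a pouring spout at the rim that stands out about 12 mm (to 38 mm from the axis) between 48 and 66 mm up. About 0.11 kg. Origin: centre of the underside; z up; the spout points along +x.
- cup: The small brown stoneware cup without handle: open, 40 mm across, 43 mm tall, foot 32 mm across, wall 3 mm. About 45 g. Origin: centre of the underside; z up.
- lid: The small brown stoneware lid, lying knob up: a flat disc 32 mm across and 7 mm thick with a round upright knob 18 mm across on its middle, from 11 mm up to the top at 36 mm. About 30 g. Origin: centre of the underside; z up.
- eared_jar: Not part of the set: a jar of the same size as the plain one, with two small loop ears at the shoulder (80 mm over the ears, along its x axis). Origin: centre of the underside; z up.
- handled_cup: Not part of the set: a cup of the same size as the plain one, with a loop handle at one side that reaches 44 mm from the axis along its +x. Origin: centre of the underside; z up.
- large_lid: Not part of the set: a larger lid, 54 mm across, with a knob 22 mm across, 40 mm tall. Origin: centre of the underside; z up.
Mind the look-alikes: they are no part of the job. Leave any purple look-alike of the cup alone. Leave any green look-alike of the lid alone.

How it is judged:
At the end, for the whole second after the job is handed in: Jar, pitcher, cup and lid each stand in their own recess: within 15 mm of its centre along x and y of the box, underside under 10 mm above the box's underside (floor: 6 mm), tilt under 0.12 rad, at rest. Eared jar, handled cup and large lid stand upright within 30 mm of where they were (x of jar in the frame of gift_box between 0.035 and 0.065 m and y of jar in the frame of gift_box between 0.035 and 0.065 m and z of each of jar, pitcher, cup, lid in the frame of gift_box below 0.01 m and angle between each of jar, pitcher, cup, lid, eared_jar, handled_cup, large_lid's own z axis and vertical below 0.12 rad and linear speed of each of jar, pitcher, cup, lid below 0.02 m/s and angular speed of each of jar, pitcher, cup, lid below 0.2 rad/s and x of pitcher in the frame of gift_box between -0.065 and -0.035 m and y of pitcher in the frame of gift_box between 0.035 and 0.065 m and x of cup in the frame of gift_box between 0.035 and 0.065 m and y of cup in the frame of gift_box between -0.065 and -0.035 m and x of lid in the frame of gift_box between -0.065 and -0.035 m and y of lid in the frame of gift_box between -0.065 and -0.035 m and distance of each of eared_jar, handled_cup, large_lid from where it was at the start of the episode below 0.03 m); the robot touches nothing.
It fails at once if the jar with ears is shifted more than 30 mm, lifted or knocked over (distance of eared_jar from where it was at the start of the episode above 0.03 m or angle between eared_jar's own z axis and vertical above 0.5 rad).
It fails at once if the cup with a handle is shifted more than 30 mm, lifted or knocked over (distance of handled_cup from where it was at the start of the episode above 0.03 m or angle between handled_cup's own z axis and vertical above 0.5 rad).
It fails at once if the large lid is shifted more than 30 mm, lifted or knocked over (distance of large_lid from where it was at the start of the episode above 0.03 m or angle between large_lid's own z axis and vertical above 0.5 rad).
It fails at once if a piece of the set is dropped or thrown: it moves faster than 0.65 m/s with no finger on it (a free fall of some 20 mm) ((linear speed of jar above 0.65 m/s and contact force between the fingers and jar below 0.01 N) or (linear speed of pitcher above 0.65 m/s and contact force between the fingers and pitcher below 0.01 N) or (linear speed of cup above 0.65 m/s and contact force between the fingers and cup below 0.01 N) or (linear speed of lid above 0.65 m/s and contact force between the fingers and lid below 0.01 N)).
It also fails if it takes over 109 s, if anything falls off the work surface, if the arm or the gripper's body presses on something with over 40 N, if the wrist force passes 120 N, or if a joint passes its speed limit or range.

## Working session

There is one attempt and no reset: what is moved stays moved. The work goes in short steps, Python scripts to look and compute and a shell command to move; the robot and the scene stay as the last step left them, time stands still between calls to the robot, and variables do not carry over. Pictures are saved under pics/ and viewed, at most 14 in all, crops included, and the job is handed in when it is done.

```bash
ls; mkdir -p pics; python3 - <<'E'
from plant import ctrl,viewer
import cv2,numpy as np
print(ctrl.get_state())
for n in("top","side"):
    s=viewer.snapshot(n);cv2.imwrite(f"pics/{n}0.png",s["frame"]);np.savez(f"{n}0.npz",**s);print(n,s["K"],s["view"],[k for k in s])
E
```

```text
pics
{'clock': 0.0, 'joint_pos': array([-1.21866756e+00,  9.18795225e-02,  1.23184922e+00, -4.06777072e-05,
        1.81981372e+00, -5.66897256e-02]), 'qd': array([-5.36065762e-04, -9.75498038e-04, -7.04515437e-04,  2.47856087e-05,
       -8.99779808e-04, -2.21654238e-03]), 'tau': array([-6.35141987e-04, -4.46457267e+01, -4.06444323e+01,  6.99113728e-02,
        2.93044187e-02, -1.53160399e-04]), 'tool_pos': array([ 0.23840553, -0.55028322,  0.22151522]), 'ee_rot': array([ 9.79181619e-01,  2.02983756e-01, -1.62991312e-04, -9.61387942e-04]), 'contact_force': array([-0.42555301, -0.51757566, -0.4027962 ]), 'wrist_torque': array([-0.01481482,  0.0301835 , -0.03263034]), 'finger_force': 0.0, 'grip_width': 0.08758148753067765}
top [[495.14042238   0.         318.5432411 ]
 [  0.         495.14042238 241.25867337]
 [  0.           0.           1.        ]] [[ 0.02498698 -0.99950818  0.01894873 -0.01096079]
 [ 0.98046153  0.02820155  0.19467888 -0.51521379]
 [-0.19511752  0.01371406  0.98068399 -0.92671349]
 [ 0.          0.          0.          1.        ]] ['frame', 'depth', 'K', 'view']
side [[480.13122302   0.         317.77769638]
 [  0.         480.13122302 235.98597127]
 [  0.           0.           1.        ]] [[ 0.95862415 -0.28399462 -0.01966696 -0.46910363]
 [ 0.16369562  0.49339606  0.8542623  -0.12763161]
 [-0.23290229 -0.82213587  0.51947005 -0.8754381 ]
 [ 0.          0.          0.          1.        ]] ['frame', 'depth', 'K', 'view']
```

View pics/top0.png

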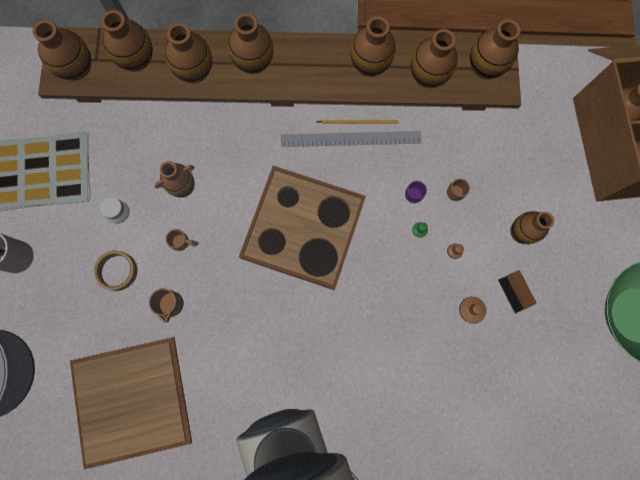

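View pics/side0.png

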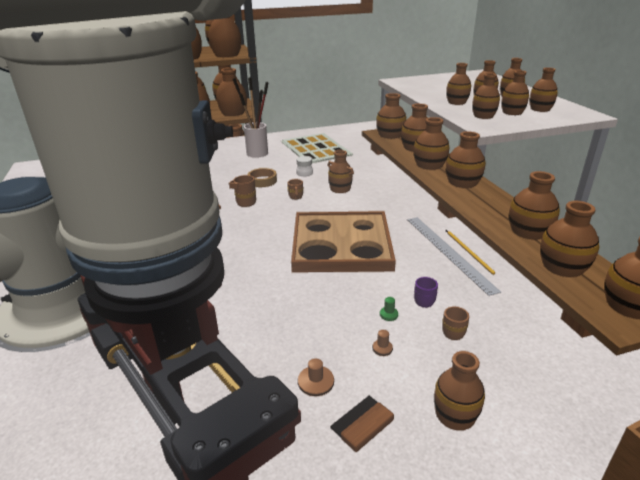

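The top view shows these candidates:
- **Jars:** plain jar at (531,228). Eared jar at (175,180), and the shelf jars along row 50 are background.
- **Pitcher:** (165,304).
- **Cups:** plain at (458,189), purple at (416,191), handled at (177,240).
- **Lids:** small brown at (456,251), green at (420,229), large at (473,309).

My picks are jar (531,228), pitcher (165,304), cup (458,189) and lid (456,251). The box is around (303,227), with its largest recess at (318,257) and its smallest at (288,197).

```bash
cat > h.py <<'E'
import numpy as np,cv2
from scipy.spatial.transform import Rotation as R
def cloud(s,V=None):
    """world xyz per pixel; V=world->camera"""
    V=s["view"] if V is None else V
    K=s["K"];d=s["depth"];v,u=np.mgrid[:480,:640]
    c=np.stack([(u-K[0,2])/K[0,0]*d,-(v-K[1,2])/K[1,1]*d,-d],-1)
    P=(c-V[:3,3])@V[:3,:3]; P[d<=0]=np.nan
    return P
def circ(P):
    (c,r)=cv2.minEnclosingCircle(P[:,:2].astype(np.float32)); return np.round(c,4),round(r,4)
def win(P,u,v,r,z0,z1):
    Q=P[v-r:v+r,u-r:u+r].reshape(-1,3);return Q[(Q[:,2]>z0)&(Q[:,2]<z1)]
E
python3 - <<'E'
from h import *
T=np.load("top0.npz");P=cloud(T)
print("table z",np.nanmedian(P[330:400,250:300,2]))
for n,u,v,r,bands in [("jar",535,225,30,[(.095,.11),(.03,.05)]),("pitcher",165,304,22,[(.058,.075),(.02,.04)]),("cup",458,190,16,[(.036,.05)]),("lid",456,251,14,[(.028,.045),(.002,.012)]),
 ("green",420,229,12,[(.003,.05)]),("purple",416,191,16,[(.036,.05)]),("big",473,309,20,[(.03,.05),(.002,.012)]),("eared",175,178,25,[(.095,.11),(.06,.09)]),("hcup",180,240,20,[(.036,.05),(.01,.05)])]:
    for b in bands:
        Q=win(P,u,v,r,*b)
        if len(Q)>3: print(n,b,len(Q),circ(Q),"mean",Q.mean(0).round(4),"zmax",Q[:,2].max().round(4))
# box rim
Q=P[150:300,230:375].reshape(-1,3);m=(Q[:,2]>.023)&(Q[:,2]<.032);print("rim",m.sum(),cv2.minAreaRect(Q[m][:,:2].astype(np.float32)))
for n,u,v,r in [("jar",318,257,22),("pit",333,212,20),("cup",272,241,17),("lid",288,197,14)]:
    W=P[v-r:v+r,u-r:u+r].reshape(-1,3);f=T["frame"][v-r:v+r,u-r:u+r].max(-1).ravel()
    D=W[(f<60)&(W[:,2]<.011)]; print("recess",n,len(D),circ(D),D[:,2].mean())
im=T["frame"]; o=[cv2.resize(im[v-40:v+40,u-50:u+50],(400,320),interpolation=2) for u,v in[(530,220),(450,215),(470,290),(175,280)]]
cv2.imwrite("pics/crop.png",cv2.resize(np.vstack([np.hstack(o[:2]),np.hstack(o[2:])]),(740,592)))
E
```

```text
table z 0.0005368459978461721
jar (0.095, 0.11) 175 (array([ 0.5587, -0.4245]), 0.0178) mean [ 0.5585 -0.4244  0.1032] zmax 0.1089
jar (0.03, 0.05) 151 (array([ 0.5577, -0.4228]), 0.0317) mean [ 0.5464 -0.4036  0.0413] zmax 0.0499
pitcher (0.058, 0.075) 234 (array([0.3811, 0.295 ]), 0.0318) mean [0.3817 0.2941 0.0645] zmax 0.0705
pitcher (0.02, 0.04) 143 (array([0.3876, 0.2943]), 0.0261) mean [0.3884 0.2955 0.0307] zmax 0.04
cup (0.036, 0.05) 117 (array([ 0.6374, -0.2834]), 0.0207) mean [ 0.6368 -0.2832  0.0424] zmax 0.0479
lid (0.028, 0.045) 70 (array([ 0.5114, -0.2806]), 0.0096) mean [ 0.5117 -0.2793  0.0354] zmax 0.04
lid (0.002, 0.012) 270 (array([ 0.5137, -0.2828]), 0.0413) mean [ 0.5123 -0.2799  0.0053] zmax 0.012
green (0.003, 0.05) 237 (array([ 0.5582, -0.2081]), 0.0338) mean [ 0.5537 -0.2062  0.0163] zmax 0.0417
purple (0.036, 0.05) 120 (array([ 0.6293, -0.1944]), 0.0204) mean [ 0.6288 -0.1941  0.0424] zmax 0.0484
big (0.03, 0.05) 115 (array([ 0.3919, -0.3121]), 0.0116) mean [ 0.3917 -0.311   0.0394] zmax 0.0441
big (0.002, 0.012) 686 (array([ 0.3961, -0.3141]), 0.0574) mean [ 0.3932 -0.3118  0.0064] zmax 0.012
eared (0.095, 0.11) 164 (array([0.6372, 0.2949]), 0.0175) mean [0.6368 0.2944 0.1028] zmax 0.1083
eared (0.06, 0.09) 505 (array([0.6368, 0.2943]), 0.0427) mean [0.6312 0.2895 0.0728] zmax 0.0898
hcup (0.036, 0.05) 158 (array([0.5143, 0.2773]), 0.0298) mean [0.513  0.2806 0.042 ] zmax 0.0469
hcup (0.01, 0.05) 330 (array([0.5142, 0.2753]), 0.0318) mean [0.5134 0.2821 0.0327] zmax 0.0469
rim 1735 ((0.5521307587623596, 0.03576859086751938), (0.20415863394737244, 0.20523181557655334), 72.69117736816406)
recess jar 1064 (array([0.4909, 0.0027]), 0.0391) 0.006832785169247784
recess pit 693 (array([ 0.5863, -0.0271]), 0.0328) 0.006831506819240435
recess cup 485 (array([0.5203, 0.099 ]), 0.0267) 0.006701616145520822
recess lid 299 (array([0.6174, 0.0689]), 0.0219) 0.006683258782314615
```

View pics/crop.png

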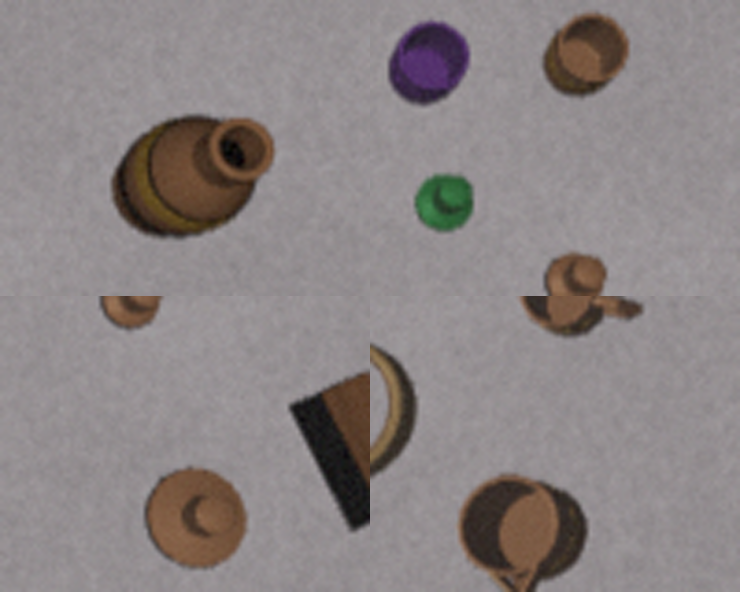

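The crop confirms the picks. The jar in the upper-left panel has no ears. The upper-right panel shows the plain brown cup next to the purple one, and the small brown lid below the green one. The lower-left panel shows the large lid, and the lower-right panel the pitcher. The measured radii also fit: knobs 9.6 mm against 11.6 mm, cup 20.7 mm, jar lip 17.8 mm.

```bash
cat > d.py <<'E'
import sys
from h import *
from plant import ctrl
def go(x,y,z,s=None):
    s=s or ctrl.get_state();r=R.from_quat(s["ee_rot"]);p=np.array(s["tool_pos"])
    print("t",round(s["clock"],2),"tcp",p.round(4),"tool d",r.inv().apply(np.array([x,y,z])-p).round(4),"closing axis deg",np.degrees(np.arctan2(*r.as_matrix()[[1,0],1])).round(1),"tilt",np.degrees(np.arccos(-r.as_matrix()[2,2])).round(2),"w",round(s["grip_width"],4),"ff",round(s["finger_force"],2),"F",np.round(s["contact_force"],1))
if __name__=="__main__":
    a=list(map(float,sys.argv[1:]))
    for i in range(0,len(a),3): go(*a[i:i+3])
E
python3 - <<'E'
from h import *
from scipy.optimize import least_squares
P=cloud(np.load("top0.npz"))
Q=win(P,165,304,22,.060,.072)[:,:2]
f=least_squares(lambda p:np.hypot(*(Q-p[:2]).T)-.0250,[.387,.295],loss="soft_l1",f_scale=.001).x
r=np.hypot(*(Q-f).T);S=Q[r>.031];print("pitcher c",f,len(S),S.mean(0),np.degrees(np.arctan2(*(S.mean(0)-f)[::-1])), r.max())
E
python3 d.py .5115 -.280 .16 .5115 -.280 .017
```

```text
pitcher c [0.38672764 0.29471391] 18 [0.354073  0.2877431] -167.94990212534097 0.03718263345850847
t 0.1 tcp [ 0.2384 -0.5503  0.2216] tool d [ 0.358  -0.1394  0.0619] closing axis deg -66.6 tilt 0.1 w 0.088 ff 0.0 F [ 0.2 -0.3 -0.5]
t 0.1 tcp [ 0.2384 -0.5503  0.2216] tool d [ 0.358  -0.1391  0.2049] closing axis deg -66.6 tilt 0.1 w 0.088 ff 0.0 F [ 0.2 -0.3 -0.5]
```

```bash
python3 -m creep '[[0,0.045,-0.0175,0,0,0,0],[0,0.045,-0.0175,0,0,0,0],[0,0.045,-0.0175,0.01,0,0,0],[0,0.045,-0.0175,0.01,0,0,0],[0,0.045,-0.0175,0.01,0,0,0],[0.3,0.045,-0.0175,0.01,0,0,0],[0.4,0.045,-0.0175,0.01,0,0,0],[0.4,0.043,-0.017,0.01,0,0,0]]' 10; python3 d.py .5115 -.280 .017
```

```text
clock: 0.9
tool_pos: [0.5126, -0.2784, 0.1618]
ee_rot: [0.979, 0.203, -0.0, -0.0]
contact_force: [0.2, 0.0, 0.0]
grip_width: 0.0671
finger_force: 0.0
t 0.9 tcp [ 0.5126 -0.2784  0.1618] tool d [-0.0016  0.0011  0.1448] closing axis deg -66.6 tilt 0.03 w 0.0671 ff 0.0 F [0.2 0.  0. ]
```

```bash
cat > w.py <<'E'
from h import *
from plant import ctrl,viewer
def wrist():
    s0=ctrl.get_state();s=viewer.snapshot("wrist")
    M=np.eye(4);M[:3,:3]=R.from_quat(s0["ee_rot"]).as_matrix();M[:3,3]=s0["tool_pos"]
    return s,cloud(s,np.linalg.inv(M@s["T_tool_cam"]))
def near(P,x,y,r,z0,z1):
    Q=P.reshape(-1,3);m=(np.hypot(Q[:,0]-x,Q[:,1]-y)<r)&(Q[:,2]>z0)&(Q[:,2]<z1);return Q[m]
E
python3 - <<'E'
from w import *
s,P=wrist();cv2.imwrite("pics/w1.png",s["frame"])
for b in[(.03,.042),(.004,.012)]:
    Q=near(P,.5115,-.28,.03,*b);print(len(Q),circ(Q) if len(Q) else 0,Q[:,2].max() if len(Q) else 0)
E
```

```text
308 (array([ 0.5138, -0.2794]), 0.009) 0.037554500452814256
469 (array([ 0.5136, -0.2791]), 0.0163) 0.011820266474579838
```

View pics/w1.png

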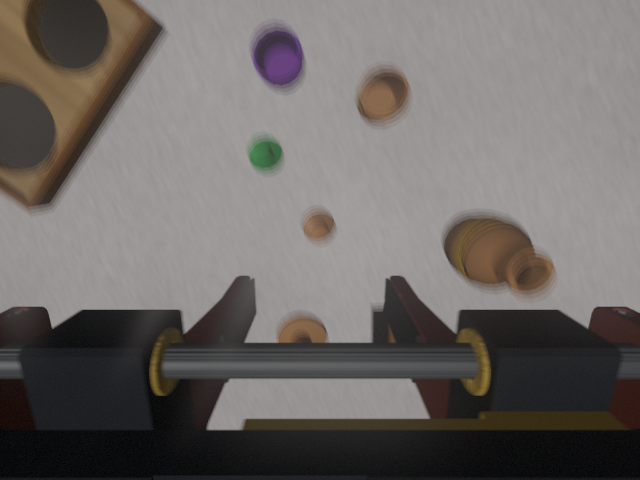

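The wrist view shows the small lid at (319,225), centred between the fingers. It measures (.5137, −.2793), which agrees with the top view within 2 mm, so I'm descending.

```bash
python3 -m creep '[[0.4,0,0.001,0.04,0,0,0],[0.4,0,0,0.045,0,0,0],[0.4,0,0,0.035,0,0,0],[0.4,0,0,0.02,0,0,0],[0.4,0,0,0.004,0,0,0],[1,0,0,0,0,0,0],[1,0,0,0,0,0,0],[1,0,0,0,0,0,0]]' 10; python3 -m creep '[[1,0,0,0,0,0,0],[1,0,0,0,0,0,0],[1,0,0,0,0,0,0]]' 10; python3 d.py .616 .0688 .14
```

```text
clock: 1.75
tool_pos: [0.5129, -0.2819, 0.0208]
ee_rot: [0.979, 0.203, 0.001, 0.001]
contact_force: [0.3, -0.4, -0.3]
grip_width: 0.0319
finger_force: 0.0
clock: 2.05
tool_pos: [0.5124, -0.2815, 0.0197]
ee_rot: [0.979, 0.203, 0.001, 0.001]
contact_force: [-0.1, 0.7, 3.2]
grip_width: 0.0169
finger_force: 10.0
t 2.05 tcp [ 0.5124 -0.2815  0.0197] tool d [ 0.2344 -0.2801 -0.1205] closing axis deg -66.6 tilt 0.1 w 0.0169 ff 10.0 F [-0.1  0.7  3.2]
```

```bash
python3 -m creep '[[1,0,0,-0.01,0,0,0],[1,0,0,-0.025,0,0,0],[1,0.01,-0.012,-0.03,0,0,0],[1,0.02,-0.025,-0.025,0,0,0],[1,0.03,-0.036,0,0,0,0],[1,0.03,-0.036,0,0,0,0],[1,0.03,-0.036,0,0,0,0],[1,0.03,-0.036,0,0,0,0]]' 10; python3 -m creep '[[1,0.03,-0.036,0,0,0,0],[1,0.03,-0.036,0,0,0,0],[1,0.02,-0.023,0,0,0,0],[1,0.004,-0.004,0,0,0,0]]' 10; python3 d.py .616 .0688 .0257
```

```text
clock: 2.85
tool_pos: [0.5779, -0.0537, 0.1094]
ee_rot: [0.979, 0.203, 0.0, 0.0]
contact_force: [1.0, -0.9, -0.7]
grip_width: 0.0171
finger_force: 10.0
clock: 3.25
tool_pos: [0.6156, 0.0723, 0.1088]
ee_rot: [0.979, 0.205, 0.0, -0.0]
contact_force: [-0.1, -0.4, -0.5]
grip_width: 0.0176
finger_force: 10.0
t 3.25 tcp [0.6156 0.0723 0.1088] tool d [-0.0011  0.0035  0.0831] closing axis deg -66.3 tilt 0.06 w 0.0176 ff 10.0 F [-0.1 -0.4 -0.5]
```

```bash
python3 -m creep '[[1,-0.001,0.0035,0.01,0,0,0],[1,0,0,0.025,0,0,0],[1,0,0,0.02,0,0,0],[1,0,0,0.012,0,0,0],[1,0,0,0.008,0,0,0],[1,0,0,0.003,0,0,0],[1,0,0,0,0,0,0]]' 10; python3 d.py .616 .0688 .0257
```

```text
clock: 3.95
tool_pos: [0.616, 0.0646, 0.0309]
ee_rot: [0.979, 0.203, 0.0, 0.0]
contact_force: [-0.3, 0.1, -0.2]
grip_width: 0.0174
finger_force: 10.0
t 3.95 tcp [0.616  0.0646 0.0309] tool d [ 0.0017 -0.0038  0.0052] closing axis deg -66.6 tilt 0.02 w 0.0174 ff 10.0 F [-0.3  0.1 -0.2]
```

```bash
python3 -m creep '[[1,0.0015,-0.0035,0,0,0,0],[1,0,0,0.003,0,0,0],[1,0,0,0.002,0,0,0],[1,0,0,0,0,0,0]]' 10; python3 d.py .616 .0688 .0257
```

```text
clock: 4.35
tool_pos: [0.616, 0.0692, 0.0258]
ee_rot: [0.979, 0.203, 0.0, 0.0]
contact_force: [-0.5, 0.2, -0.1]
grip_width: 0.0172
finger_force: 10.0
t 4.35 tcp [0.616  0.0692 0.0258] tool d [-0.0001  0.0003  0.0001] closing axis deg -66.6 tilt 0.03 w 0.0172 ff 10.0 F [-0.5  0.2 -0.1]
```

```bash
python3 -m creep '[[1,0,0,0.001,0,0,0],[1,0,0,0.0005,0,0,0],[1,0,0,0,0,0,0]]' 10
```

```text
clock: 4.65
tool_pos: [0.6161, 0.0692, 0.0257]
ee_rot: [0.979, 0.203, 0.001, -0.0]
contact_force: [-3.1, 0.4, 5.6]
grip_width: 0.0171
finger_force: 10.0
```

```bash
python3 -m creep '[[0.7,0,0,0,0,0,0],[0.65,0,0,0,0,0,0],[0.65,0,0,0,0,0,0],[0.65,0,0,-0.015,0,0,0],[0.65,0,0,-0.03,0,0,0],[0.6,0,0,-0.04,0,0,0],[0.5,0,0,-0.04,0,0,0],[0.4,0,0,0,0,0,0]]' 10; python3 - <<'E'
from d import go
from w import *
s,P=wrist()
for b in[(.033,.047),(.009,.016)]:
    Q=near(P,.616,.0688,.02,*b);print(len(Q),circ(Q) if len(Q) else 0,Q[:,2].max() if len(Q) else 0)
go(.6374,-.2835,.12)
E
```

```text
clock: 5.45
tool_pos: [0.6187, 0.0692, 0.1585]
ee_rot: [0.979, 0.203, 0.006, 0.001]
contact_force: [0.7, 0.6, 0.9]
grip_width: 0.0477
finger_force: 0.0
342 (array([0.6179, 0.0691]), 0.0092) 0.044702599502345834
423 (array([0.6179, 0.0694]), 0.0165) 0.015994301486354754
t 5.5 tcp [0.6178 0.0691 0.1549] tool d [-0.1224  0.3312  0.0349] closing axis deg -66.6 tilt 0.5 w 0.0508 ff 0.0 F [ 0.1 -0.6 -0.1]
```

The lid reads (.618, .069) with its knob top at 42–44 mm, so it is seated in the smallest recess. Next is the cup.

```bash
python3 -m creep '[[0.3,-0.008,0.022,0,0,0,0],[0.3,-0.0165,0.045,0,0,0,0],[0.3,-0.0165,0.045,0,0,0,0],[0.3,-0.0165,0.045,0,0,0,0],[0.3,-0.0165,0.045,0,0,0,0],[0.3,-0.0165,0.045,0,0,0,0],[0.3,-0.0165,0.045,0,0,0,0],[0.3,-0.015,0.039,0,0,0,0]]' 10; python3 -m creep '[[0.3,0,0,0,0,0,0],[0.3,0,0,0,0,0,0]]' 10; python3 - <<'E'
from d import go
from w import *
s,P=wrist()
Q=near(P,.638,-.2835,.03,.036,.047);print(len(Q),circ(Q) if len(Q) else 0,Q[:,2].max() if len(Q) else 0)
go(.6385,-.2835,.017)
E
```

```text
clock: 6.3
tool_pos: [0.6346, -0.2855, 0.1477]
ee_rot: [0.979, 0.203, -0.001, -0.001]
contact_force: [0.7, 0.9, 0.6]
grip_width: 0.0614
finger_force: 0.0
clock: 6.5
tool_pos: [0.6347, -0.2839, 0.1474]
ee_rot: [0.979, 0.202, -0.001, -0.001]
contact_force: [-0.6, 0.6, 0.1]
grip_width: 0.0616
finger_force: 0.0
628 (array([ 0.6386, -0.2822]), 0.0201) 0.04515672722285769
t 6.55 tcp [ 0.6351 -0.2827  0.148 ] tool d [0.003  0.0023 0.131 ] closing axis deg -66.6 tilt 0.13 w 0.0616 ff 0.0 F [0.4 0.  0.2]
```

```bash
python3 -m creep '[[0.3,0.003,0.0012,0.03,0,0,0],[0.3,0,0,0.04,0,0,0],[0.3,0,0,0.03,0,0,0],[0.3,0,0,0.02,0,0,0],[0.3,0,0,0.009,0,0,0],[0.3,0,0,0,0,0,0],[1,0,0,0,0,0,0],[1,0,0,0,0,0,0]]' 10; python3 -m creep '[[1,0,0,0,0,0,0],[1,0,0,0,0,0,0]]' 10; python3 d.py .520 .0985 .11
```

```text
clock: 7.35
tool_pos: [0.6398, -0.2833, 0.0225]
ee_rot: [0.979, 0.203, 0.001, 0.001]
contact_force: [-0.3, -0.7, -0.8]
grip_width: 0.0489
finger_force: 0.0
clock: 7.55
tool_pos: [0.6394, -0.2834, 0.0219]
ee_rot: [0.979, 0.203, 0.001, 0.001]
contact_force: [0.5, -0.2, 3.1]
grip_width: 0.0398
finger_force: 10.0
t 7.55 tcp [ 0.6394 -0.2834  0.0219] tool d [ 0.0424 -0.3977 -0.0887] closing axis deg -66.6 tilt 0.14 w 0.0398 ff 10.0 F [ 0.5 -0.2  3.1]
```

```bash
python3 -m creep '[[1,0,0,-0.01,0,0,0],[1,0,0,-0.025,0,0,0],[1,0.001,-0.015,-0.03,0,0,0],[1,0.003,-0.03,-0.025,0,0,0],[1,0.005,-0.045,0,0,0,0],[1,0.005,-0.045,0,0,0,0],[1,0.005,-0.045,0,0,0,0],[1,0.005,-0.045,0,0,0,0]]' 10; python3 -m creep '[[1,0.005,-0.045,0,0,0,0],[1,0.005,-0.045,0,0,0,0],[1,0.005,-0.045,0,0,0,0],[1,0.003,-0.027,0,0,0,0],[1,0.001,-0.01,0,0,0,0],[1,0,0,0,0,0,0],[1,0,0,0,0,0,0]]' 10; python3 d.py .520 .0985 .028
```

```text
clock: 8.35
tool_pos: [0.5706, -0.0658, 0.1109]
ee_rot: [0.979, 0.203, 0.0, 0.0]
contact_force: [0.9, 1.1, -0.7]
grip_width: 0.0394
finger_force: 10.0
clock: 9.05
tool_pos: [0.5207, 0.0973, 0.1104]
ee_rot: [0.979, 0.203, 0.0, 0.0]
contact_force: [0.6, 0.1, 0.1]
grip_width: 0.0395
finger_force: 10.0
t 9.05 tcp [0.5207 0.0973 0.1104] tool d [-0.0002 -0.0015  0.0824] closing axis deg -66.6 tilt 0.05 w 0.0395 ff 10.0 F [0.6 0.1 0.1]
```

```bash
python3 -m creep '[[1,0,-0.0015,0.015,0,0,0],[1,0,0,0.028,0,0,0],[1,0,0,0.02,0,0,0],[1,0,0,0.01,0,0,0],[1,0,0,0.006,0,0,0],[1,0,0,0.002,0,0,0],[1,0,0,0,0,0,0],[1,0,0,0,0,0,0]]' 10; python3 d.py .520 .0985 .028
```

```text
clock: 9.85
tool_pos: [0.5204, 0.0996, 0.0302]
ee_rot: [0.979, 0.203, 0.001, 0.0]
contact_force: [0.7, 0.3, -0.0]
grip_width: 0.0399
finger_force: 10.0
t 9.85 tcp [0.5204 0.0996 0.0302] tool d [-0.0009  0.0008  0.0022] closing axis deg -66.6 tilt 0.11 w 0.0399 ff 10.0 F [ 0.7  0.3 -0. ]
```

```bash
python3 -m creep '[[1,0,0.001,0.0015,0,0,0],[1,0,0,0.001,0,0,0],[1,0,0,0.0005,0,0,0],[1,0,0,0,0,0,0]]' 10
```

```text
clock: 10.25
tool_pos: [0.521, 0.0988, 0.0278]
ee_rot: [0.979, 0.203, 0.001, 0.0]
contact_force: [-0.2, -0.2, 4.4]
grip_width: 0.0398
finger_force: 10.0
```

```bash
python3 -m creep '[[0.45,0,0,0,0,0,0],[0.4,0,0,0,0,0,0],[0.4,0,0,0,0,0,0],[0.4,0,0,-0.015,0,0,0],[0.4,0,0,-0.03,0,0,0],[0.3,0,0,-0.04,0,0,0],[0.1,0,0,-0.04,0,0,0],[0,0,0,0,0,0,0]]' 10; python3 - <<'E'
from d import go
from w import *
s,P=wrist()
Q=near(P,.520,.0985,.03,.043,.054);print(len(Q),circ(Q) if len(Q) else 0,Q[:,2].max() if len(Q) else 0)
go(.387,.2945,.16)
E
```

```text
clock: 11.05
tool_pos: [0.5229, 0.099, 0.1596]
ee_rot: [0.979, 0.203, 0.006, 0.0]
contact_force: [1.5, 0.1, 1.3]
grip_width: 0.0732
finger_force: 0.0
583 (array([0.5202, 0.0993]), 0.0201) 0.05080562641543491
t 11.1 tcp [0.522  0.0989 0.1562] tool d [-0.0461 -0.2331 -0.0047] closing axis deg -66.6 tilt 0.46 w 0.0771 ff 0.0 F [-0.1  0.1  0.1]
```

The cup reads (.520, .099) with its rim at 49–50 mm, so it is seated. Next is the pitcher.

```bash
python3 -m creep '[[0,-0.005,-0.023,0,0,0,0],[0,-0.0085,-0.043,0,0,0,0],[0,-0.0085,-0.043,0,0,0,0],[0,-0.0085,-0.043,0,0,0,0],[0,-0.0085,-0.043,0,0,0,0],[0,-0.007,-0.038,0,0,0,0],[0,0,0,0,0,0,5.7],[0,0,0,0,0,0,5.7]]' 15; python3 -m creep '[[0,0,0,0,0,0,0],[0,0,0,0,0,0,0]]' 15; python3 - <<'E'
from d import go
from w import *
from scipy.optimize import least_squares
s,P=wrist()
Q=near(P,.387,.2945,.05,.060,.072);q=Q[:,:2]
f=least_squares(lambda p:np.hypot(*(q-p[:2]).T)-.0250,[.387,.295],loss="soft_l1",f_scale=.001).x
r=np.hypot(*(q-f).T);S=q[r>.031];print(len(Q),f,Q[:,2].max(),len(S),np.degrees(np.arctan2(*(S.mean(0)-f)[::-1])),r.max())
go(*f,.03)
E
```

```text
clock: 11.9
tool_pos: [0.3839, 0.295, 0.1502]
ee_rot: [0.995, 0.104, -0.001, 0.0]
contact_force: [-0.3, -0.3, -0.3]
grip_width: 0.0877
finger_force: 0.0
clock: 12.1
tool_pos: [0.385, 0.294, 0.1505]
ee_rot: [0.994, 0.106, -0.001, 0.0]
contact_force: [1.0, 0.4, 0.1]
grip_width: 0.0878
finger_force: 0.0
1142 [0.38829323 0.29651523] 0.06802997983939142 95 -167.96388825234624 0.03808731350304336
t 12.15 tcp [0.3852 0.2939 0.1507] tool d [ 0.0037 -0.0019  0.1207] closing axis deg -77.9 tilt 0.05 w 0.0878 ff 0.0 F [-0.2 -0.3  0.5]
```

```bash
python3 -m creep '[[0,0.003,-0.0015,0.02,0,0,0],[0,0,0,0.04,0,0,0],[0,0,0,0.035,0,0,0],[0,0,0,0.018,0,0,0],[0,0,0,0.006,0,0,0],[0,0,0,0,0,0,0],[1,0,0,0,0,0,0],[1,0,0,0,0,0,0]]' 15; python3 -m creep '[[1,0,0,0,0,0,0],[1,0,0,0,0,0,0],[1,0,0,0,0,0,0]]' 15; python3 d.py .5855 -.027 .14
```

```text
clock: 12.95
tool_pos: [0.3889, 0.2968, 0.0339]
ee_rot: [0.994, 0.105, 0.001, -0.001]
contact_force: [0.4, 0.0, 0.4]
grip_width: 0.0755
finger_force: 0.0
clock: 13.25
tool_pos: [0.3881, 0.2965, 0.0326]
ee_rot: [0.994, 0.105, 0.0, -0.0]
contact_force: [0.3, 0.3, 1.5]
grip_width: 0.0521
finger_force: 15.0
t 13.25 tcp [0.3881 0.2965 0.0326] tool d [ 0.1257  0.3575 -0.1075] closing axis deg -78.0 tilt 0.05 w 0.0521 ff 15.02 F [0.3 0.3 1.5]
```

```bash
python3 -m creep '[[1,0,0,-0.01,0,0,0],[1,0,0,-0.03,0,0,0],[1,0.005,0.015,-0.035,0,0,0],[1,0.01,0.028,-0.03,0,0,0],[1,0.014,0.04,0,0,0,0],[1,0.014,0.04,0,0,0,0],[1,0.014,0.04,0,0,0,0],[1,0.014,0.04,0,0,0,0]]' 15; python3 -m creep '[[1,0.014,0.04,0,0,0,0],[1,0.014,0.04,0,0,0,0],[1,0.014,0.04,0,0,0,0],[1,0.0085,0.0245,0,0,0,0],[1,0.004,0.01,0,0,0,0],[1,0,0,0,0,0,0],[1,0,0,0,0,0,0]]' 15; python3 d.py .5855 -.027 .0386
```

```text
clock: 14.05
tool_pos: [0.5003, 0.111, 0.138]
ee_rot: [0.994, 0.105, 0.0, -0.0]
contact_force: [0.1, 0.9, -0.8]
grip_width: 0.052
finger_force: 15.0
clock: 14.75
tool_pos: [0.5848, -0.0262, 0.1373]
ee_rot: [0.994, 0.105, -0.0, -0.0]
contact_force: [0.3, -0.8, -1.4]
grip_width: 0.0521
finger_force: 15.0
t 14.75 tcp [ 0.5848 -0.0262  0.1373] tool d [0.0006 0.001  0.0987] closing axis deg -77.9 tilt 0.05 w 0.0521 ff 15.0 F [ 0.3 -0.8 -1.4]
```

```bash
python3 -m creep '[[1,0.0005,0.001,0.02,0,0,0],[1,0,0,0.035,0,0,0],[1,0,0,0.023,0,0,0],[1,0,0,0.012,0,0,0],[1,0,0,0.005,0,0,0],[1,0,0,0,0,0,0],[1,0,0,0,0,0,0]]' 15; python3 d.py .5855 -.027 .0386
```

```text
clock: 15.45
tool_pos: [0.5867, -0.0279, 0.0439]
ee_rot: [0.994, 0.105, 0.001, 0.0]
contact_force: [1.0, -0.1, -1.4]
grip_width: 0.0524
finger_force: 15.0
t 15.45 tcp [ 0.5867 -0.0279  0.0439] tool d [-0.001  -0.0011  0.0053] closing axis deg -78.0 tilt 0.15 w 0.0524 ff 15.0 F [ 1.  -0.1 -1.4]
```

```bash
python3 -m creep '[[1,0,0,0.0015,0,0,0],[1,0,0,0.001,0,0,0],[1,0,0,0.0005,0,0,0],[1,0,0,0,0,0,0]]' 15
```

```text
clock: 15.85
tool_pos: [0.5859, -0.0282, 0.0392]
ee_rot: [0.995, 0.105, 0.0, -0.0]
contact_force: [-0.5, 0.1, -1.3]
grip_width: 0.0524
finger_force: 15.0
```

```bash
python3 -m creep '[[1,0,0,0.001,0,0,0],[1,0,0,0.0005,0,0,0],[1,0,0,0,0,0,0]]' 15
```

```text
clock: 16.15
tool_pos: [0.5862, -0.0281, 0.0385]
ee_rot: [0.995, 0.105, 0.001, 0.0]
contact_force: [-1.5, 1.2, 5.4]
grip_width: 0.0519
finger_force: 15.0
```

```bash
python3 -m creep '[[0.25,0,0,0,0,0,0],[0.2,0,0,0,0,0,0],[0.15,0,0,0,0,0,0],[0.15,0,0,0,0,0,0],[0.15,0,0,-0.02,0,0,0],[0.15,0,0,-0.04,0,0,0],[0.2,0,0,-0.045,0,0,0],[0.3,0,0,-0.03,0,0,0]]' 15; python3 - <<'E'
from d import go
from w import *
from scipy.optimize import least_squares
s,P=wrist()
Q=near(P,.586,-.027,.05,.066,.078);q=Q[:,:2]
f=least_squares(lambda p:np.hypot(*(q-p[:2]).T)-.0250,[.586,-.027],loss="soft_l1",f_scale=.001).x
print(len(Q),f,Q[:,2].max())
go(.5587,-.4245,.175)
E
```

```text
clock: 16.95
tool_pos: [0.5864, -0.0282, 0.176]
ee_rot: [0.995, 0.105, 0.002, 0.0]
contact_force: [1.2, -0.3, 1.1]
grip_width: 0.0651
finger_force: 0.0
963 [ 0.58618726 -0.02841834] 0.07399764034896872
t 17.0 tcp [ 0.588  -0.0284  0.1816] tool d [-0.1112  0.3813  0.0067] closing axis deg -78.0 tilt 0.62 w 0.0629 ff 0.0 F [-0.4  0.1  3.2]
```

The pitcher reads (.586, −.028) with its rim at about 73 mm, so it is seated. The jar is last.

```bash
python3 -m creep '[[0.3,-0.007,0.023,0,0,0,0],[0.3,-0.0135,0.046,0,0,0,0],[0.3,-0.0135,0.046,0,0,0,0],[0.3,-0.0135,0.046,0,0,0,0],[0.3,-0.0135,0.046,0,0,0,0],[0.3,-0.0135,0.046,0,0,0,0],[0.3,-0.0135,0.046,0,0,0,0],[0.3,-0.0135,0.046,0,0,0,0]]' 20; python3 -m creep '[[0.3,-0.01,0.036,0,0,0,0],[0.3,0,0,0,0,0,0],[0.3,0,0,0,0,0,0]]' 20; python3 - <<'E'
from d import go
from w import *
s,P=wrist()
Q=near(P,.5587,-.4245,.03,.097,.108);print(len(Q),circ(Q) if len(Q) else 0,Q[:,2].max() if len(Q) else 0)
go(.5595,-.4245,.082)
E
```

```text
clock: 17.8
tool_pos: [0.5579, -0.3886, 0.1721]
ee_rot: [0.995, 0.105, -0.0, -0.0]
contact_force: [-0.5, 0.1, 0.7]
grip_width: 0.0613
finger_force: 0.0
clock: 18.1
tool_pos: [0.5557, -0.4245, 0.1713]
ee_rot: [0.995, 0.104, -0.0, -0.001]
contact_force: [0.1, -0.1, -0.5]
grip_width: 0.0616
finger_force: 0.0
984 (array([ 0.56 , -0.424]), 0.017) 0.10601074893139095
t 18.15 tcp [ 0.5562 -0.4235  0.1719] tool d [0.0031 0.0018 0.0899] closing axis deg -78.0 tilt 0.07 w 0.0615 ff 0.0 F [ 0.9  0.6 -0.1]
```

```bash
python3 -m creep '[[0.3,0.0035,0.001,0.02,0,0,0],[0.3,0,0,0.03,0,0,0],[0.3,0,0,0.022,0,0,0],[0.3,0,0,0.012,0,0,0],[0.3,0,0,0.004,0,0,0],[0.3,0,0,0,0,0,0],[0.3,0,0,0,0,0,0]]' 20; python3 d.py .5595 -.4243 .082
```

```text
clock: 18.85
tool_pos: [0.5605, -0.4243, 0.0865]
ee_rot: [0.994, 0.105, 0.001, 0.001]
contact_force: [0.1, -0.0, 0.0]
grip_width: 0.0615
finger_force: 0.0
t 18.85 tcp [ 0.5605 -0.4243  0.0865] tool d [-0.001  -0.0002  0.0045] closing axis deg -78.0 tilt 0.15 w 0.0615 ff 0.0 F [ 0.1 -0.   0. ]
```

```bash
python3 -m creep '[[0.3,0,0,0.003,0,0,0],[0.3,0,0,0.001,0,0,0],[1,0,0,0,0,0,0],[1,0,0,0,0,0,0],[1,0,0,0,0,0,0],[1,0,0,0,0,0,0]]' 20; python3 d.py .490 .003 .18
```

```text
clock: 19.45
tool_pos: [0.5598, -0.4242, 0.0807]
ee_rot: [0.995, 0.105, 0.0, -0.0]
contact_force: [0.1, 0.4, 0.8]
grip_width: 0.033
finger_force: 20.3
t 19.45 tcp [ 0.5598 -0.4242  0.0807] tool d [ 0.0207 -0.4324 -0.0993] closing axis deg -78.0 tilt 0.01 w 0.033 ff 20.27 F [0.1 0.4 0.8]
```

```bash
python3 -m creep '[[1,0,0,-0.01,0,0,0],[1,0,0,-0.025,0,0,0],[1,0,-0.01,-0.03,0,0,0],[1,0.001,-0.022,-0.02,0,0,0],[1,0.002,-0.035,0,0,0,0],[1,0.002,-0.04,0,0,0,0],[1,0.002,-0.04,0,0,0,0],[1,0.002,-0.04,0,0,0,0]]' 28; python3 d.py .490 .003 .165; python3 -m creep '[[1,0.002,-0.04,0,0,0,0],[1,0.002,-0.04,0,0,0,0],[1,0.002,-0.04,0,0,0,0],[1,0.002,-0.04,0,0,0,0],[1,0.002,-0.035,0,0,0,0],[1,0.001,-0.024,0,0,0,0],[1,0,-0.012,0,0,0,0],[1,0,-0.005,0,0,0,0]]' 28; python3 -m creep '[[1,0,0,0,0,0,0],[1,0,0,0,0,0,0]]'; python3 d.py .490 .003 .0867
```

```text
clock: 20.25
tool_pos: [0.5291, -0.238, 0.166]
ee_rot: [0.995, 0.105, 0.0, -0.0]
contact_force: [0.3, -0.5, -1.4]
grip_width: 0.0326
finger_force: 28.0
t 20.25 tcp [ 0.5291 -0.238   0.166 ] tool d [ 0.0119 -0.2439  0.001 ] closing axis deg -78.0 tilt 0.01 w 0.0326 ff 28.0 F [ 0.3 -0.5 -1.4]
clock: 21.05
tool_pos: [0.4911, -0.0056, 0.1661]
ee_rot: [0.994, 0.105, 0.0, 0.0]
contact_force: [0.2, -0.0, -2.6]
grip_width: 0.0326
finger_force: 28.0
clock: 21.25
tool_pos: [0.4914, -0.0073, 0.1656]
ee_rot: [0.995, 0.104, -0.0, 0.0]
contact_force: [-0.6, -0.2, -1.7]
grip_width: 0.0329
finger_force: 28.0
t 21.25 tcp [ 0.4914 -0.0073  0.1656] tool d [ 0.0008 -0.0104  0.0789] closing axis deg -78.0 tilt 0.03 w 0.0329 ff 28.0 F [-0.6 -0.2 -1.7]
```

```bash
python3 -m creep '[[1,0.001,-0.0105,0,0,0,0],[1,0,0,0.02,0,0,0],[1,0,0,0.025,0,0,0],[1,0,0,0.018,0,0,0],[1,0,0,0.009,0,0,0],[1,0,0,0.003,0,0,0],[1,0,0,0,0,0,0],[1,0,0,0,0,0,0]]'; python3 d.py .490 .003 .0867
```

```text
clock: 22.05
tool_pos: [0.4907, 0.0041, 0.0919]
ee_rot: [0.995, 0.105, 0.001, 0.0]
contact_force: [0.1, 0.3, -2.2]
grip_width: 0.0326
finger_force: 28.0
t 22.05 tcp [0.4907 0.0041 0.0919] tool d [-0.0009  0.0009  0.0052] closing axis deg -78.0 tilt 0.1 w 0.0326 ff 28.0 F [ 0.1  0.3 -2.2]
```

```bash
python3 -m creep '[[1,0,0,0.002,0,0,0],[1,0,0,0.0015,0,0,0],[1,0,0,0.001,0,0,0],[1,0,0,0,0,0,0],[1,0,0,0,0,0,0]]'
```

```text
clock: 22.55
tool_pos: [0.4902, 0.0042, 0.0866]
ee_rot: [0.994, 0.105, 0.0, 0.0]
contact_force: [0.0, 0.5, 0.8]
grip_width: 0.0329
finger_force: 28.0
```

```bash
python3 -m creep '[[1,0,0,0.001,0,0,0],[1,0,0,0,0,0,0],[1,0,0,0,0,0,0]]'
```

```text
clock: 22.85
tool_pos: [0.4907, 0.0043, 0.0866]
ee_rot: [0.994, 0.105, 0.001, 0.0]
contact_force: [-0.7, 0.9, 4.3]
grip_width: 0.0328
finger_force: 28.0
```

```bash
python3 -m creep '[[0.5,0,0,0,0,0,0],[0.3,0,0,0,0,0,0],[0.3,0,0,0,0,0,0],[0.3,0,0,-0.015,0,0,0],[0.3,0,0,-0.03,0,0,0],[0.3,0,0,-0.04,0,0,0],[0.3,0,0,-0.03,0,0,0],[0.3,0,0.02,-0.02,0,0,0]]'; python3 -m creep '[[0.3,-0.01,0.04,0,0,0,0],[0.3,-0.015,0.045,0,0,0,0],[0.3,-0.015,0.045,0,0,0,0],[0.3,-0.015,0.045,0,0,0,0],[0.3,-0.015,0.045,0,0,0,0],[0.3,-0.01,0.03,0,0,0,0],[0.3,0,0,0,0,0,0],[0.3,0,0,0,0,0,0]]'; python3 - <<'E'
from h import *
from plant import viewer
s=viewer.snapshot("top");P=cloud(s);cv2.imwrite("pics/top1.png",s["frame"])
Q=P.reshape(-1,3)
for n,x,y,r,z in [("jar",.49,.003,.03,.110),("pit",.5855,-.027,.045,.072),("cup",.52,.0985,.03,.049),("lid",.616,.0688,.018,.042),("big",.3918,-.3118,.02,.04),("eared",.637,.2946,.03,.104),("hcup",.514,.277,.05,.043)]:
    m=(np.hypot(Q[:,0]-x,Q[:,1]-y)<r)&(abs(Q[:,2]-z)<.006)
    print(n,m.sum(),circ(Q[m]) if m.sum()>3 else 0,Q[m][:,2].mean() if m.any() else 0)
E
```

```text
clock: 23.65
tool_pos: [0.4947, -0.0143, 0.2245]
ee_rot: [0.994, 0.106, 0.002, 0.0]
contact_force: [0.9, 0.1, 0.2]
grip_width: 0.0618
finger_force: 0.0
clock: 24.45
tool_pos: [0.4679, -0.277, 0.2207]
ee_rot: [0.995, 0.104, 0.0, -0.0]
contact_force: [0.1, 0.3, -0.6]
grip_width: 0.0618
finger_force: 0.0
jar 151 (array([0.4893, 0.0032]), 0.017) 0.11007344840048781
pit 183 (array([ 0.5785, -0.0284]), 0.0323) 0.0716614290065173
cup 108 (array([0.5191, 0.0986]), 0.0203) 0.04850550684852165
lid 63 (array([0.6168, 0.0683]), 0.0092) 0.04114263354932198
big 0 0 0
eared 146 (array([0.6368, 0.2943]), 0.0173) 0.10345793003977978
hcup 150 (array([0.5121, 0.277 ]), 0.0304) 0.04224818249276161
```

View pics/top1.png

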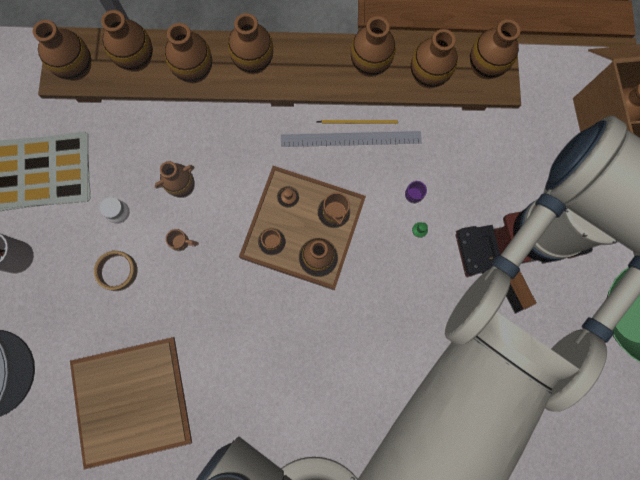

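In the top view, all four pieces stand upright in their recesses: jar (319,256), pitcher (334,210), cup (271,240) and lid (288,196). The eared jar and handled cup haven't moved. The large lid is hidden under the raised arm, which never came near it.

```bash
python3 -c "
from plant import workorder;print(workorder.close_job())"
```

```text
the job is handed in; nothing more can be done
None
```

I packed the jar, pitcher, cup and lid upright in their own recesses and handed the job in at about 24.5 s. The final picture shows the eared jar and handled cup unmoved; the arm hid the large lid in it, but no move went near it, and the hand-in returned no verdict.

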